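Sweep used tube caps through the gate into the waste slot

ROBOT

A 7-joint arm with a two-finger parallel gripper is mounted at the origin on the work surface. World frame = base frame: x ahead of the robot, y to its left, z up, the work surface at z = 0. Lengths are in m, angles in rad, forces in N, time in s.
With the tool pointing down it reaches from about 0.35 to 0.9 m from the base axis. Payload 8.1 kg.
Tool frame: the origin (TCP) lies on the front face of the gripper's body, between the roots of the fingers; the fingertips stand 66 mm ahead of it and the grasp point (between the pads) lies 47 mm ahead of it (arm.finger_overhang is the distance from the TCP to the fingertips, in m); z points along the fingers, y is the line along which they close (so a half turn about z gives the same grasp; the last joint's range is limited). The gripper opens to 92 mm and grips with 3 to 60 N. Pads are 19 mm wide; open, the fingers measure 130 mm over their backs; the gripper's body (75 mm by 190 mm) begins 47 mm behind the grasp point.
Start: joints at [-1.315, 0.434, 0.025, 1.573, -0.012, 1.134, -0.075], TCP at [0.219, 0.585, 0.292] pointing down, gripper open.
Joint ranges: [-2.62, 2.62], [-0.44, 2.09], [-1.27, 1.32], [0.08, 2.57], [-1.32, 4.46], [0.12, 2], [-2.74, 2.74]. Speed limits (rad/s): [2.22, 2.22, 3.01, 3.01, 3.14, 3.14, 3.14].

INTERFACE

Orientations are given as a rotation vector (axis times angle).
In Python, from cell import readout, cams, workorder, spotter, arm gives the robot as it stands.
- The arm moves only by the tool run_rows, called as name(argument=value, ...) on one line, values as JSON. Schema: {"type":"object","properties":{"rows":{"type":"object","properties":{"sx":{"type":"array","items":{"type":"number"},"minItems":1,"maxItems":10},"sy":{"type":"array","items":{"type":"number"},"minItems":1,"maxItems":10},"sz":{"type":"array","items":{"type":"number"},"minItems":1,"maxItems":10},"rz":{"type":"array","items":{"type":"number"},"minItems":1,"maxItems":10},"jaw":{"type":"array","items":{"type":"number"},"minItems":1,"maxItems":10}},"additionalProperties":false,"required":["sx","sy","sz","rz","jaw"]},"force":{"type":"number"},"only":{"type":"string"},"quiet":{"type":"boolean"},"lines":{"type":"string"}},"required":["rows"],"additionalProperties":false}. rows is an object with one list for each field, all of the same length, 1 to 10, a row being the entries at one place: sx, sy, sz (the shift in shares of the most that a row can go, 1 being 50 mm), rz (a turn about the tool's z in normalised numbers (1 is 90 degrees)), jaw (the opening from 0.0 (shut) to 1.0 (fully open)); each row shifts and turns the commanded pose from where the row before left it, along the tool's axes as they then stand; what a row does not reach is not made up. A row lasts 1/10 s, in which the tool goes at most 0.05 m and 0.15 rad, less where a joint would pass 70% of its speed; a pose out of reach is approached as far as the arm can. The fingers move at their own pace and stop on an object; force is the grip in N (left out, the last holds). Time passes only in rows, so rows that do not move let the fingers close. The tool returns the time, the measured TCP pose, the force, the opening and the grip force at its end. only (a regular expression) keeps the lines of the reply that match it, lines (a string "A,B") keeps lines A to B, and quiet returns only ok. Shift and turn numbers lie between -1 and 1, and a call with a number outside is refused. Input that does not fit is refused with a message, and nothing moves.
- readout.observe(): the state, without advancing time (a new reading comes with each control period).
- cams.get_image(name): name is "side" or "top"; returns a dict with "image" (384x512x3 uint8, blue, green, red), "fx", "fy", "cx", "cy" (pixels), "distortion" ([k1, k2, p1, p2, k3] as OpenCV has them; the pictures are not rectified), "cam_to_world" (4x4, takes a point from camera to world coordinates). Camera axes: x right, y down, z forward; pixel columns grow to the right and rows downward; lengths in m; the calibration is good to about 2 mm. A picture is of the moment at which its call begins. There is no depth.
- workorder.sign_off(): hands the job in; it is judged then, once.
Trained networks look in a picture, given as the dict that the camera call returned (one of the last four; its "shot" number tells which), for a name from the list of things; names that differ only in an ending like _2 or _b are one class to them, and where a whole thing is asked for, a point or a joint stands for the part that bears it (a point fixed in the world has none). Each returns a list of dicts, best first, with "score" (0 to 1); they miss things now and then, are a little off and sometimes report something else, mostly with a low value. They report only what shows in the picture. A call takes as long as a camera call. They do not tell look-alikes from the thing itself.
- spotter.boxes_of(picture, name): "centre" ([x, y, z] in m, in the coordinates of the camera as it stood for that picture, good to about 4 mm: the middle of the surface that is visible of it).
The state is a dict: "clock": time; "joints": joint angles; "dq": joint speeds; "joint_efforts": joint torques, N m; "position": TCP position; "ee_rot": TCP orientation; "force": force on the tool from outside, world axes, zero at the start; "ft_torque": the same for the moment, N m; "width": opening from 0.0 (shut) to 1.0 (fully open); "gripper_force": force on a finger pad.
Only numpy, scipy, OpenCV 4.12 (cv2) and the standard library are available. Lean on these libraries where they do the work, as an engineer would, in place of code of your own. Each camera call takes 0.05 s, during which the arm holds its last target. There are 200 camera calls.

TASK

Sweep the three loose flat tube caps lying on the raised steel tray through the narrow gate in its far fence, one at a time, so that each drops into the waste slot behind the gate. They are contaminated, so do not pick them up: only push them along the tray with the fingertips. Leave everything else on the tray and the counter where it stands.

Things in the scene. Friction and masses are not known exactly. Their poses are not given: they have to be found in the camera images.
- station: Fixed steel tray, 256 x 330 x 85 mm. Origin under it at table level; x points out through the gate (away from the robot, up to 0.4 rad aside), z up. Tray floor: z = 85 mm, x -125 to 50, y -160 to 160 mm. Fence 18 mm high all round, 5 mm thick, but 20 mm (x 50 to 70) at the far end, where the gate is; the slot lies behind it.
- gate (a point): Middle of the gate at the tray floor, on the inner face of the far fence: the gate is a straight throat 48 mm wide in y and 20 mm long (station x = 50 to 70 mm, y = -24 to 24 mm) whose floor is level with the tray. Axes as the station's.
- slot (a point): Middle of the open mouth of the waste slot, level with the tray floor. The slot is 50 mm in x (station x 70 to 120 mm), 160 mm wide in y and 79 mm deep; its clear end and far walls rise 18 mm above the tray floor. It starts right at the end of the gate: a cap falls in once its centre is past that edge. Axes as the station's.
- cap_a: Used blue screw cap of a 50 ml tube, a plain disc 34 mm across and 13 mm high, about 15 g, lying loose and flat on the tray floor (three alike). Origin at the centre of the disc; its z axis is the disc's axis.
- cap_b: Used blue screw cap of a 50 ml tube, a plain disc 34 mm across and 13 mm high, about 15 g, lying loose and flat on the tray floor (three alike). Origin at the centre of the disc; its z axis is the disc's axis.
- cap_c: Used blue screw cap of a 50 ml tube, a plain disc 34 mm across and 13 mm high, about 15 g, lying loose and flat on the tray floor (three alike). Origin at the centre of the disc; its z axis is the disc's axis.
- jar: White specimen jar with a blue lid, 37 mm across, 50 mm high, standing on the tray in one of the two corners beside the gate, about 132 mm to the side of the gate's middle line. Loose; not part of the job, leave it standing where it is. Origin at the centre of its underside.
- stand: Square grey foot, 34 x 34 x 22 mm, holding a small upright capped tube, 62 mm high in all, standing on the tray in the other corner beside the gate. Loose; not part of the job, leave it standing where it is. Origin at the centre of its underside.
- spray: Bottle 60 mm across and 170 mm high on the counter to the right of the station. Loose; not part of the job, leave it standing where it is. Origin at the centre of its underside.
- reagent: Amber jar 64 mm across and 100 mm high on the counter to the right of the station. Loose; not part of the job, leave it standing where it is. Origin at the centre of its underside.
- gauze_box: Cardboard box 120 x 80 x 50 mm on the counter to the left of the station. Loose; not part of the job, leave it standing where it is. Origin at the centre of its underside.
- marker: Black marker pen, 12 mm thick and 120 mm long, lying on the counter to the right of the station. Loose; not part of the job, leave it standing where it is. Origin at the centre of its underside.
- beaker: Clear beaker 70 mm across and 90 mm high on the counter, behind the station to the right. Loose; not part of the job, leave it standing where it is. Origin at the centre of its underside.
Not all that is in view belongs to the job. What is shaped like the cap_a but black or orange is not meant.

How it is judged:
On the way, in this order (a step that is already met when the one before it is completed fails the run):
1. a first cap is down in the slot (((x of cap_a in the frame of station between 0.07 and 0.12 m and y of cap_a in the frame of station between -0.08 and 0.08 m and z of cap_a in the frame of station below 0.075 m) or (x of cap_b in the frame of station between 0.07 and 0.12 m and y of cap_b in the frame of station between -0.08 and 0.08 m and z of cap_b in the frame of station below 0.075 m) or (x of cap_c in the frame of station between 0.07 and 0.12 m and y of cap_c in the frame of station between -0.08 and 0.08 m and z of cap_c in the frame of station below 0.075 m))), for 0.1 s.
2. a second cap is down in the slot ((((x of cap_a in the frame of station between 0.07 and 0.12 m and y of cap_a in the frame of station between -0.08 and 0.08 m and z of cap_a in the frame of station below 0.075 m) and (x of cap_b in the frame of station between 0.07 and 0.12 m and y of cap_b in the frame of station between -0.08 and 0.08 m and z of cap_b in the frame of station below 0.075 m)) or ((x of cap_a in the frame of station between 0.07 and 0.12 m and y of cap_a in the frame of station between -0.08 and 0.08 m and z of cap_a in the frame of station below 0.075 m) and (x of cap_c in the frame of station between 0.07 and 0.12 m and y of cap_c in the frame of station between -0.08 and 0.08 m and z of cap_c in the frame of station below 0.075 m)) or ((x of cap_b in the frame of station between 0.07 and 0.12 m and y of cap_b in the frame of station between -0.08 and 0.08 m and z of cap_b in the frame of station below 0.075 m) and (x of cap_c in the frame of station between 0.07 and 0.12 m and y of cap_c in the frame of station between -0.08 and 0.08 m and z of cap_c in the frame of station below 0.075 m)))), for 0.1 s.
3. the third cap is down in the slot (x of cap_a in the frame of station between 0.07 and 0.12 m and y of cap_a in the frame of station between -0.08 and 0.08 m and z of each of cap_a, cap_b, cap_c in the frame of station below 0.075 m and x of cap_b in the frame of station between 0.07 and 0.12 m and y of cap_b in the frame of station between -0.08 and 0.08 m and x of cap_c in the frame of station between 0.07 and 0.12 m and y of cap_c in the frame of station between -0.08 and 0.08 m), for 0.1 s.
At the end, for the whole second after the job is handed in: All three caps lie still in the slot, each with its centre between the slot's walls and at least 10 mm below the tray floor; they went in one after another; no cap was lifted and no other thing was displaced (all of step 3 and linear speed of each of cap_a, cap_b, cap_c below 0.03 m/s); the robot touches nothing.
It fails at once if a cap was picked up (its centre more than 20 mm above the tray floor, that is raised by more than about 13 mm) (z of any of cap_a, cap_b, cap_c in the frame of station above 0.105 m).
It fails at once if a bystander was moved more than 20 mm or tipped (distance of any of jar, stand, spray, reagent, gauze_box, marker, beaker from where it was at the start of the episode above 0.02 m or angle between any of jar, stand, spray, reagent, gauze_box, beaker's own z axis and vertical above 0.4 rad).
It also fails if it takes over 70 s, if anything falls off the work surface, if the arm or the gripper's body presses on something with over 40 N, if the wrist force passes 120 N, or if a joint passes its speed limit or range.

## Working session

There is one attempt and no reset: what is moved stays moved. The work goes in short steps, Python scripts to look and compute and a tool call to move; the robot and the scene stay as the last step left them, time stands still between calls to the robot, and variables do not carry over. Pictures are saved under pics/ and viewed, at most 10 in all, crops included, and the job is handed in when it is done.

```bash
mkdir -p pics
```

Create h.py:
```python
import numpy as np, cv2
from scipy.spatial.transform import Rotation as R
from cell import readout, cams, workorder, spotter, arm
def K(p): return np.array([[p['fx'],0,p['cx']],[0,p['fy'],p['cy']],[0,0,1.]])
def ray(p,uv):
    q=cv2.undistortPoints(np.array([[uv]],float),K(p),np.array(p['distortion']))[0,0]
    T=np.array(p['cam_to_world']); return T[:3,3],T[:3,:3]@np.array([q[0],q[1],1.])
def atz(p,uv,z):
    o,d=ray(p,uv); return o+d*(z-o[2])/d[2]
def proj(p,X):
    T=np.linalg.inv(np.array(p['cam_to_world'])); X=np.atleast_2d(X)
    return cv2.projectPoints(X.astype(float),cv2.Rodrigues(T[:3,:3])[0],T[:3,3],K(p),np.array(p['distortion']))[0][:,0]
def det(p,n):
    T=np.array(p['cam_to_world']); r=[]
    for d in spotter.boxes_of(p,n):
        w=T[:3,:3]@np.array(d['centre'])+T[:3,3]; r.append((round(d['score'],2),w.round(4),proj(p,w)[0].round()))
    return r
```

Run:
```python
from h import *
ps={n:cams.get_image(n) for n in('side','top')}
for n,p in ps.items():
    cv2.imwrite(f'pics/{n}0.png',p['image'])
    for t in('station','cap_a','jar','stand'):
        for d in det(p,t): print(n,t,*d)
s=readout.observe();print(s['clock'],s['position'],s['ee_rot'],s['joints'],arm.finger_overhang)
```

```text
side station 0.65 [ 0.5339 -0.0963  0.089 ] [260. 212.]
side station 0.54 [0.4652 0.38   0.0463] [190. 149.]
side cap_a 0.66 [ 0.536  -0.0485  0.0963] [254. 200.]
side cap_a 0.59 [ 0.5303 -0.092   0.0965] [258. 209.]
side cap_a 0.49 [0.5591 0.0223 0.0985] [251. 184.]
side jar 0.58 [0.5957 0.0794 0.1234] [254. 165.]
side stand 0.71 [ 0.5675 -0.1842  0.1055] [285. 223.]
top cap_a 0.71 [ 0.5372 -0.0367  0.0974] [263. 203.]
top cap_a 0.66 [0.5569 0.0251 0.0991] [238. 197.]
top cap_a 0.66 [0.5245 0.1831 0.0168] [182. 219.]
top cap_a 0.46 [ 0.532  -0.0876  0.1011] [283. 204.]
top jar 0.57 [0.5927 0.0908 0.1341] [210. 182.]
top stand 0.63 [ 0.5696 -0.1746  0.1076] [316. 186.]
0.5 [0.21946697 0.58518878 0.29221355] [-5.60684699e-01 -3.09112552e+00  2.94341994e-05] [-1.31460746  0.43451794  0.0249823   1.57324367 -0.01163509  1.13399765
 -0.07509586] 0.0655
```

Run:
```python
import cv2
a=cv2.imread('pics/top0.png');cv2.imwrite('pics/top0c.png',cv2.resize(a[130:290,150:350],None,fx=3.7,fy=3.7,interpolation=cv2.INTER_CUBIC))
```

```text
(no output)
```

View pics/top0c.png

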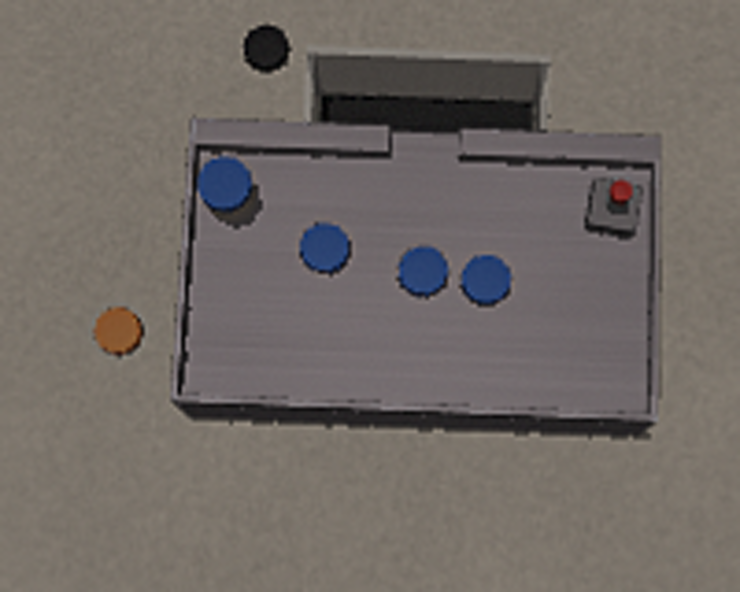

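View pics/side0.png

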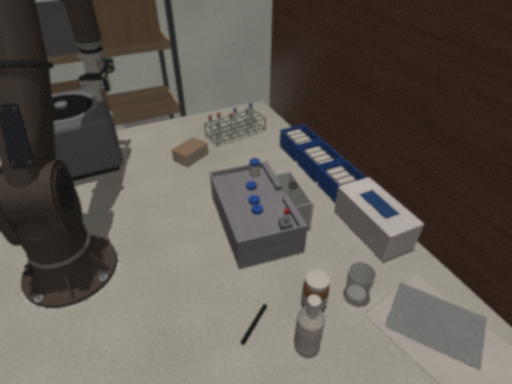

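The top view shows three blue caps at full-image pixels (238,197), (264,203) and (281,205), lying flat inside the tray. The other round things don't fit: the blue disc at (210,180) is the jar lid (raised, with a shadow), and the black (222,143) and orange (182,219) discs are look-alikes on the counter. The gate is at about (265,168) and the stand at (316,185). Next I fit the station pose to the tray corners.

Create fit.py:
```python
from h import *
from scipy.optimize import least_squares
p=cams.get_image('top')
c=np.array([[192,120],[660,135],[178,400],[655,413],[389,126],[460,133],[389,153],[460,158]])/3.7+[150,130]
m=np.array([[70,165],[70,-165],[-130,165],[-130,-165],[70,24],[70,-24],[50,24],[50,-24]])/1000
def W(q,m,z): 
    a=np.c_[np.cos(q[2])*m[:,0]-np.sin(q[2])*m[:,1]+q[0],np.sin(q[2])*m[:,0]+np.cos(q[2])*m[:,1]+q[1]]
    return np.c_[a,np.full(len(a),z)]
r=least_squares(lambda q:(proj(p,W(q,m,.103))-c).ravel(),[.53,-.04,0.],loss='soft_l1')
print(r.x,(proj(p,W(r.x,m,.103))-c).round(1).tolist())
np.save('st.npy',r.x)
```

Create caps.py:
```python
from h import *
q=np.load('st.npy'); 
def st(w): 
    d=np.array(w[:2])-q[:2];c,s=np.cos(q[2]),np.sin(q[2]);return np.array([c*d[0]+s*d[1],-s*d[0]+c*d[1]])
def caps(p,z=.098):
    hsv=cv2.cvtColor(p['image'],cv2.COLOR_BGR2HSV)
    M=cv2.inRange(hsv,(100,120,50),(125,255,255))
    n,l,S,C=cv2.connectedComponentsWithStats(M)
    for i in range(1,n):
        if S[i,4]>15:
            w=atz(p,C[i],z); u=st(w)
            if abs(u[0])<.14 and abs(u[1])<.2: print('blob',S[i,4],C[i].round(1),'world',w[:2].round(4),'station mm',(u*1000).round(1))
if __name__=='__main__':
    for n in('top','side'): print(n);caps(cams.get_image(n))
    s=readout.observe();tip=s['position']+R.from_rotvec(s['ee_rot']).as_matrix()[:,2]*.0655
    print('t',s['clock'],'TCP',s['position'],'tipstation',(st(tip)*1000).round(1),tip[2].round(4),'yaw_y',R.from_rotvec(s['ee_rot']).as_matrix()[:,1].round(3),'F',s['force'].round(1))
```

```bash
python3 fit.py; python3 caps.py
```

```text
[ 0.5688891  -0.04251363 -0.10649306] [[-0.5, -0.2], [0.2, -0.1], [-1.6, 0.9], [1.4, 1.9], [0.5, -0.1], [-0.1, -1.4], [0.2, 0.1], [-0.4, -0.7]]
top
blob 158 [210.2 179.3] world [0.61   0.0939] station mm [ 26.4 140.1]
blob 131 [237.2 196.5] world [0.5594 0.0272] station mm [-16.8  68.3]
blob 131 [263.9 202.7] world [ 0.5383 -0.0398] station mm [-30.7  -0.6]
blob 134 [280.9 205. ] world [ 0.5292 -0.0828] station mm [-35.2 -44.3]
side
blob 48 [254.5 161.9] world [0.6202 0.129 ] station mm [ 32.8 176. ]
blob 53 [250.9 184.9] world [0.5568 0.0185] station mm [-18.5  59.4]
blob 151 [255.3 204.2] world [ 0.5308 -0.0707] station mm [-34.9 -32.1]
t 0.65 TCP [0.21950514 0.58520526 0.29227501] tipstation [-414.1  587. ] 0.2268 yaw_y [0.351 0.936 0.   ] F [0.4 0.4 0.4]
```

Station pose found: (0.569, -0.043), yaw -0.106. In the station frame the caps are at (-31,-1), (-35,-44) and (-17,68) mm. I'll align the tool with the station and go behind the middle cap at height, fingers shut.

Careful with the scale: shifts go in shares of 50 mm and turns go in shares of 90 degrees. That gives: -0.029 m is -0.58, -0.017 m is -0.34, -0.125 rad / 1.5708 = -0.0796.

run_rows(rows={"sx":[0,0,-0.34,-0.34,-0.34,-0.34,-0.34,-0.34,-0.34,-0.34],"sy":[0,0,-0.58,-0.58,-0.58,-0.58,-0.58,-0.58,-0.58,-0.58],"sz":[0,0,0,0,0,0,0,0,0,0],"rz":[-0.0796,-0.0802,0,0,0,0,0,0,0,0],"jaw":[0,0,0,0,0,0,0,0,0,0]}, force=10)

```text
clock: 1.65
position: [0.3302, 0.3386, 0.2924]
ee_rot: [0.169, 3.137, 0.001]
force: [-0.2, 0.3, -0.9]
width: 0.178
gripper_force: 0.0
```

run_rows(rows={"sx":[-0.34,-0.34,-0.34,-0.34,-0.34,-0.34,-0.34,-0.34,-0.34,0],"sy":[-0.58,-0.58,-0.58,-0.58,-0.58,-0.58,-0.58,-0.58,-0.58,0],"sz":[0,0,0,0,0,0,0,0,0,0],"rz":[0,0,0,0,0,0,0,0,0,0],"jaw":[0,0,0,0,0,0,0,0,0,0]})

```text
clock: 2.65
position: [0.4551, 0.0596, 0.2926]
ee_rot: [0.179, 3.135, -0.002]
force: [0.4, 0.3, -0.0]
width: 0.005
gripper_force: 0.0
```

```bash
python3 caps.py
```

```text
top
blob 44 [240.8 195.4] world [0.5617 0.0179] station mm [-13.6  59.3]
blob 125 [263.9 202.5] world [ 0.539 -0.04 ] station mm [-30.   -0.6]
blob 135 [281.  205.1] world [ 0.5291 -0.0829] station mm [-35.3 -44.4]
side
blob 50 [254.4 161.8] world [0.6201 0.1296] station mm [ 32.6 176.6]
blob 55 [251.  184.9] world [0.5571 0.0183] station mm [-18.1  59.2]
blob 148 [255.3 204.2] world [ 0.5307 -0.0707] station mm [-35.  -32.1]
t 2.75 TCP [0.45381721 0.06355732 0.29230804] tipstation [-125.7   93.3] 0.2268 yaw_y [0.11  0.994 0.   ] F [-0.1  0.4  0.1]
```

Converted, -0.031 m is -0.62, 0.03 m is 0.6.

run_rows(rows={"sx":[-0.36,-0.36,-0.36,0,0,0,0,0,0],"sy":[-0.62,-0.62,-0.62,0,0,0,0,0,0],"sz":[0,0,0,0.6,0.6,0.6,0.6,0,0],"rz":[0,0,0,0,0,0,0,0,0],"jaw":[0,0,0,0,0,0,0,0,0]})

```text
clock: 3.65
position: [0.4973, -0.0333, 0.1725]
ee_rot: [-0.167, -3.136, -0.0]
force: [0.1, 0.5, 0.1]
width: 0.003
gripper_force: 0.0
```

Run:
```python
from h import *
p=cams.get_image('top');a=p['image'];b=cams.get_image('side')['image']
f=lambda x:cv2.resize(x,(390,390),interpolation=cv2.INTER_CUBIC)
cv2.imwrite('pics/1.png',np.hstack([f(a[150:260,205:315]),f(b[140:250,205:315])]))
```

```bash
python3 caps.py
```

```text
top
blob 161 [210.2 179.4] world [0.6098 0.094 ] station mm [ 26.2 140.1]
side
blob 21 [256.  162.9] world [0.6226 0.1215] station mm [ 35.9 168.8]
blob 131 [255.7 205.7] world [ 0.5291 -0.0771] station mm [-35.9 -38.6]
t 3.85 TCP [ 0.49831396 -0.03398788  0.17373251] tipstation [-70.9   1. ] 0.1082 yaw_y [0.107 0.994 0.001] F [ 0.2  0.1 -0. ]
```

View pics/1.png

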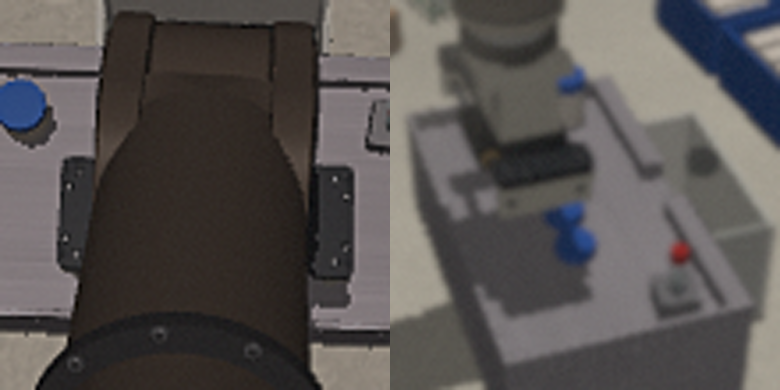

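The right half (side view) shows the shut fingers hanging behind the middle cap, with the other cap clear beside it. I'll lower to just above the floor and push straight along station x.

Converted, -0.01 m is -0.2, 0.009 m is 0.18.

run_rows(rows={"sx":[0,0,0,-0.2,-0.2,-0.2,-0.2,-0.2,-0.2,-0.2],"sy":[0,0,0,0,0,0,0,0,0,0],"sz":[0.18,0.16,0,0,0,0,0,0,0,0],"rz":[0,0,0,0,0,0,0,0,0,0],"jaw":[0,0,0,0,0,0,0,0,0,0]})

```text
clock: 4.85
position: [0.5679, -0.042, 0.1552]
ee_rot: [-0.169, -3.137, -0.0]
force: [0.1, -0.0, 0.5]
width: 0.004
gripper_force: 0.1
```

```bash
python3 caps.py
```

```text
top
blob 162 [210.2 179.4] world [0.6098 0.0939] station mm [ 26.2 140. ]
side
blob 44 [250.3 185.5] world [0.5538 0.0165] station mm [-21.2  57. ]
blob 76 [256.8 209. ] world [ 0.5259 -0.0916] station mm [-37.6 -53.3]
t 4.95 TCP [ 0.56850429 -0.04202516  0.15521413] tipstation [-0.4  0.4] 0.0897 yaw_y [ 0.108  0.994 -0.   ] F [-0.1 -0.5 -0.7]
```

run_rows(rows={"sx":[-0.2,-0.2,-0.2,-0.2,-0.2,0,0],"sy":[0,0,0,0,0,0,0],"sz":[0,0,0,0,0,0,0],"rz":[0,0,0,0,0,0,0],"jaw":[0,0,0,0,0,0,0]})

```text
clock: 5.65
position: [0.6167, -0.0473, 0.155]
ee_rot: [-0.169, -3.137, 0.0]
force: [0.2, 0.1, -0.1]
width: 0.005
gripper_force: 0.0
```

Run:
```python
from h import *
b=cams.get_image('side')['image']
cv2.imwrite('pics/2.png',cv2.resize(b[140:250,205:345],None,fx=4.5,fy=4.5,interpolation=cv2.INTER_CUBIC))
```

```bash
python3 caps.py
```

```text
top
blob 162 [210.2 179.3] world [0.6099 0.0939] station mm [ 26.2 140. ]
side
blob 38 [253.6 161.8] world [0.6176 0.1305] station mm [ 30.  177.2]
blob 55 [251.  184.9] world [0.5571 0.0183] station mm [-18.1  59.2]
blob 77 [256.6 209. ] world [ 0.5254 -0.0914] station mm [-38.  -53.3]
t 5.8 TCP [ 0.61628683 -0.04722731  0.15518338] tipstation [47.6  0.4] 0.0897 yaw_y [0.108 0.994 0.   ] F [-0.6  0.1  0.6]
```

View pics/2.png

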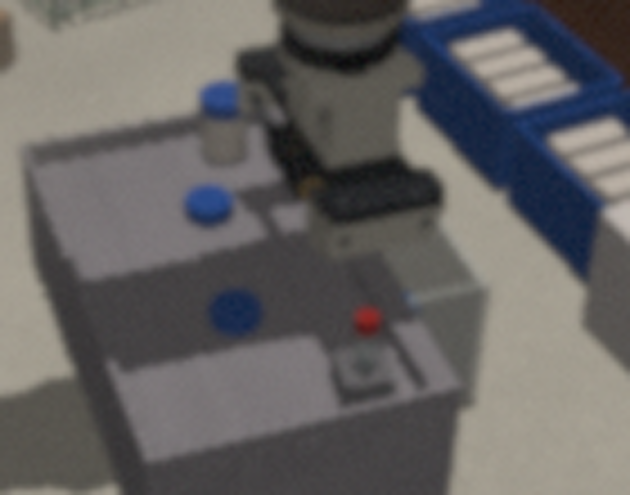

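The cap has left the tray floor, with a bit of blue showing at the slot. I'll nudge it a little further, then retreat and check.

Converted, -0.035 m is -0.7, -0.03 m is -0.6.

run_rows(rows={"sx":[-0.16,0,0.6,0.6,0.4,0.24,0,0,0],"sy":[0,0,0,0,-0.6,-0.7,-0.7,0,0],"sz":[0,0,0,-0.4,-0.6,0,0,0,0],"rz":[0,0,0,0,0,0,0,0,0],"jaw":[0,0,0,0,0,0,0,0,0]})

```text
clock: 6.7
position: [0.5224, -0.1384, 0.2054]
ee_rot: [0.173, 3.136, 0.0]
force: [-0.3, 0.5, 0.3]
width: 0.003
gripper_force: 0.0
```

Run:
```python
from h import *
a=cams.get_image('top')['image'];b=cams.get_image('side')['image']
f=lambda x:cv2.resize(x,(390,390),interpolation=cv2.INTER_CUBIC)
cv2.imwrite('pics/3.png',np.hstack([f(a[130:240,205:315]),f(b[140:250,215:325])]))
```

```bash
python3 caps.py
```

```text
top
blob 110 [264.5 160.5] world [ 0.6502 -0.0499] station mm [81.6  1.3]
blob 162 [210.2 179.4] world [0.6098 0.0939] station mm [ 26.2 140. ]
blob 132 [237.2 196.6] world [0.5593 0.0271] station mm [-17.   68.2]
side
blob 45 [255.5 209.4] world [ 0.5216 -0.0915] station mm [-41.8 -53.7]
t 6.9 TCP [ 0.52276205 -0.13630728  0.20499529] tipstation [-35.9 -98.1] 0.1395 yaw_y [0.106 0.994 0.   ] F [ 0.2 -0.2  0.2]
```

View pics/3.png

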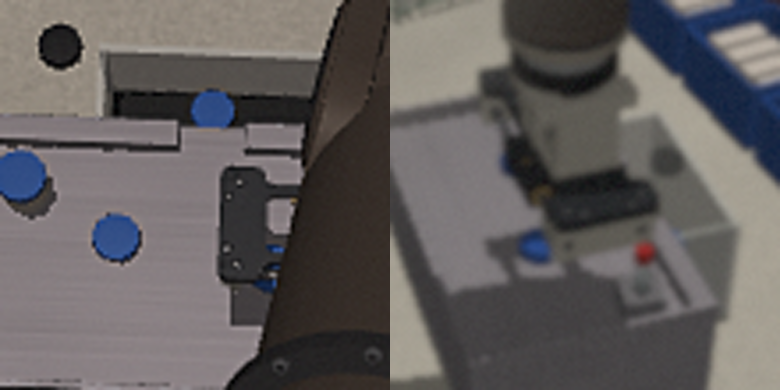

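The first cap lies deep in the slot at top pixel (264,160), and the second waits beside the fingers. I'll lower and push it sideways (+y) with the finger's flank to the gate line.

Converted, 0.025 m is 0.5, 0.0245 m is 0.49.

run_rows(rows={"sx":[0,0,0,0,0,0,0,0,0,0],"sy":[0,0,0,0.2,0.2,0.2,0.2,0.2,0.2,0.04],"sz":[0.5,0.49,0,0,0,0,0,0,0,0],"rz":[0,0,0,0,0,0,0,0,0,0],"jaw":[0,0,0,0,0,0,0,0,0,0]})

```text
clock: 7.9
position: [0.5295, -0.0745, 0.156]
ee_rot: [0.167, 3.136, 0.001]
force: [-0.0, -1.1, 2.6]
width: 0.007
gripper_force: 1.7
```

run_rows(rows={"sx":[0,0,0,0,0,0,0],"sy":[0,-0.6,-0.6,0,-0.4,-0.4,0],"sz":[0,0,0,-1,0,0,0],"rz":[0,0,0,0,0,0,0],"jaw":[0,0,0,0,0,0,0]})

```text
clock: 8.6
position: [0.5174, -0.1788, 0.206]
ee_rot: [0.176, 3.136, -0.002]
force: [-0.2, 1.0, 0.5]
width: 0.007
gripper_force: 0.0
```

```bash
python3 caps.py
```

```text
top
blob 110 [264.5 160.5] world [ 0.6502 -0.0499] station mm [81.6  1.3]
blob 162 [210.2 179.4] world [0.6098 0.0939] station mm [ 26.1 140. ]
blob 132 [237.2 196.6] world [0.5593 0.0271] station mm [-17.   68.2]
blob 133 [267.  204.7] world [ 0.5327 -0.0475] station mm [-35.5  -8.8]
side
blob 18 [248.9 186. ] world [0.5489 0.0161] station mm [-26.1  56.1]
blob 58 [252.4 201.4] world [ 0.5283 -0.0553] station mm [-39.  -17.1]
t 8.7 TCP [ 0.51793059 -0.17561504  0.20541347] tipstation [ -36.6 -137.7] 0.1399 yaw_y [0.109 0.994 0.   ] F [-0.6  0.6 -0.2]
```

Converted, 0.043 m is 0.86, 0.035 m is 0.7.

run_rows(rows={"sx":[0,0,0,0,0,0,0,0,0,0],"sy":[0.7,0.86,0,0,0.3,0.2,0.16,0,-0.6,-0.4],"sz":[0,0,0.5,0.49,0,0,0,0,0,0],"rz":[0,0,0,0,0,0,0,0,0,0],"jaw":[0,0,0,0,0,0,0,0,0,0]})

```text
clock: 9.7
position: [0.5252, -0.116, 0.1572]
ee_rot: [0.169, 3.135, -0.001]
force: [0.4, -1.4, -0.3]
width: 0.003
gripper_force: 0.0
```

run_rows(rows={"sx":[0,0,0,0],"sy":[0,-0.8,-0.4,0],"sz":[-1,0,0,0],"rz":[0,0,0,0],"jaw":[0,0,0,0]})

```text
clock: 10.1
position: [0.5179, -0.1784, 0.2076]
ee_rot: [0.178, 3.134, -0.003]
force: [-0.4, -0.4, -0.7]
width: 0.005
gripper_force: 0.0
```

```bash
python3 caps.py
```

```text
top
blob 110 [264.5 160.5] world [ 0.6502 -0.0499] station mm [81.6  1.3]
blob 163 [210.2 179.4] world [0.6098 0.094 ] station mm [ 26.2 140.1]
blob 132 [237.2 196.6] world [0.5593 0.0271] station mm [-17.   68.2]
blob 134 [262.1 204.1] world [ 0.5351 -0.035 ] station mm [-34.4   3.9]
side
blob 24 [248.9 185.8] world [0.5493 0.0171] station mm [-25.8  57.2]
blob 57 [251.5 198.8] world [ 0.5307 -0.0437] station mm [-37.9  -5.3]
t 10.2 TCP [ 0.51844658 -0.17471931  0.20677982] tipstation [ -36.  -136.8] 0.1413 yaw_y [0.109 0.994 0.   ] F [-0.1  0.5 -0.7]
```

The cap is at y = +4 mm, within the gate's margin. I'll go behind it and push it through.

Converted, 0.037 m is 0.74, 0.034 m is 0.68.

run_rows(rows={"sx":[0.4,0.38,0,0,0,0,0,0,0],"sy":[0.6,0.74,0.74,0.68,0,0,0,0,0],"sz":[0,0,0,0,0,0.6,0.41,0,0],"rz":[0,0,0,0,0,0,0,0,0],"jaw":[0,0,0,0,0,0,0,0,0]})

```text
clock: 11.1
position: [0.4945, -0.0328, 0.156]
ee_rot: [-0.169, -3.136, 0.0]
force: [0.7, -0.2, 0.4]
width: 0.005
gripper_force: 0.0
```

```bash
python3 caps.py
```

```text
top
blob 61 [264.8 158.4] world [ 0.6558 -0.0509] station mm [87.3  0.9]
blob 161 [210.2 179.4] world [0.6098 0.094 ] station mm [ 26.2 140.1]
side
blob 16 [256.8 161.3] world [0.6288 0.1288] station mm [ 41.4 176.7]
t 11.2 TCP [ 0.49515873 -0.03296353  0.15674878] tipstation [-74.2   1.7] 0.0912 yaw_y [0.108 0.994 0.   ] F [-0.3 -0.5 -0.7]
```

Converted, -0.01 m is -0.2, 0.001 m is 0.02.

run_rows(rows={"sx":[-0.2,-0.2,-0.2,-0.2,-0.2,-0.2,-0.2,-0.2,-0.2,-0.2],"sy":[0,0,0,0,0,0,0,0,0,0],"sz":[0.02,0,0,0,0,0,0,0,0,0],"rz":[0,0,0,0,0,0,0,0,0,0],"jaw":[0,0,0,0,0,0,0,0,0,0]})

```text
clock: 12.2
position: [0.5948, -0.0439, 0.1547]
ee_rot: [-0.169, -3.137, -0.0]
force: [-0.0, -0.1, -0.5]
width: 0.004
gripper_force: 0.0
```

run_rows(rows={"sx":[-0.2,-0.2,-0.2,0,0],"sy":[0,0,0,0,0],"sz":[0,0,0,0,0],"rz":[0,0,0,0,0],"jaw":[0,0,0,0,0]})

```text
clock: 12.7
position: [0.6237, -0.0471, 0.1545]
ee_rot: [-0.169, -3.137, 0.0]
force: [-0.6, -0.2, -0.4]
width: 0.007
gripper_force: 0.0
```

run_rows(rows={"sx":[0.6,0.6,0.4,0,0,0],"sy":[0,0,-0.4,-0.8,-0.8,0],"sz":[0,0,-1,0,0,0],"rz":[0,0,0,0,0,0],"jaw":[0,0,0,0,0,0]})

```text
clock: 13.3
position: [0.5346, -0.1418, 0.1992]
ee_rot: [0.182, 3.135, -0.005]
force: [-0.7, -0.3, 0.0]
width: 0.002
gripper_force: 0.0
```

Run:
```python
from h import *
a=cams.get_image('top')['image']
cv2.imwrite('pics/4.png',cv2.resize(a[130:240,205:315],None,fx=4,fy=4,interpolation=cv2.INTER_CUBIC))
```

```bash
python3 caps.py
```

```text
top
blob 132 [264.7 159.4] world [ 0.6531 -0.0505] station mm [84.5  1. ]
blob 161 [210.3 179.4] world [0.6098 0.0938] station mm [ 26.1 139.9]
blob 132 [237.2 196.6] world [0.5593 0.0271] station mm [-17.   68.2]
side
blob 37 [249.6 185.1] world [0.5528 0.0194] station mm [-22.6  59.9]
t 13.45 TCP [ 0.53596821 -0.13504797  0.19817626] tipstation [-22.9 -95.5] 0.1327 yaw_y [0.108 0.994 0.001] F [0.4 0.9 0.9]
```

View pics/4.png

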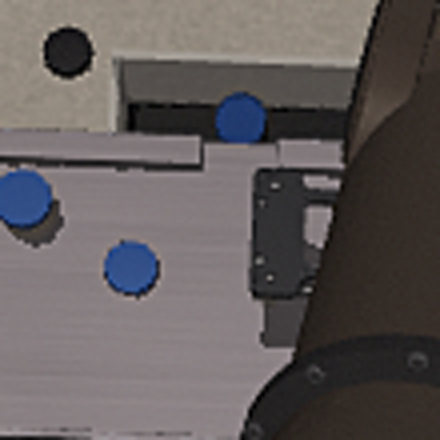

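Run:
```python
from caps import *
a=cams.get_image('top');b=cams.get_image('side')
for z in(.02,.033,.06,.09): w=atz(a,(264.7,159.4),z);print(z,(st(w)*1000).round(1),proj(b,w)[0].round())
for n,p in(('top',a),('side',b)):
  for d in det(p,'cap_a'):print(n,d[0],(st(d[1])*1000).round(),d[1][2],d[2])
cv2.imwrite('pics/5.png',cv2.resize(b['image'][150:230,230:340],None,fx=6,fy=6,interpolation=cv2.INTER_CUBIC))
```

```text
0.02 [108.    1.2] [294. 207.]
0.033 [104.1   1.1] [293. 204.]
0.06 [96.   1.1] [291. 198.]
0.09 [87.  1.] [289. 191.]
top 0.7 [-20.  64.] 0.1002 [239. 198.]
top 0.67 [105.  -1.] 0.0397 [266. 158.]
top 0.62 [153. 121.] 0.0157 [223. 143.]
top 0.41 [-67. 218.] 0.0148 [183. 219.]
side 0.52 [-23.  62.] 0.0979 [249. 185.]
```

View pics/5.png

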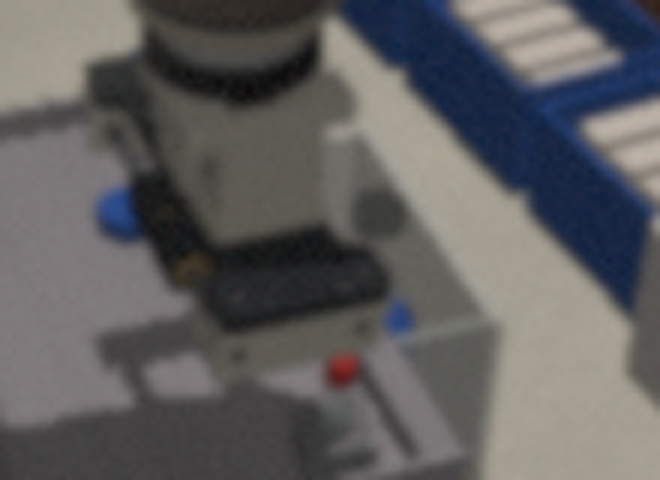

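The side view shows blue low in the slot at about (297,203), which agrees with the top view at z≈0.03, so two caps are down and stacked. Next is the third cap: go past it on the jar side, clear of the jar, and push -y.

Converted, 0.034 m is 0.68, -0.006 m is -0.12.

run_rows(rows={"sx":[-0.12,0,0,0,0,0,0,0],"sy":[0.68,0.68,0.68,0.68,0.68,0.68,0,0],"sz":[-0.2,0,0,0,0,0,0,0],"rz":[0,0,0,0,0,0,0,0],"jaw":[0,0,0,0,0,0,0,0]})

```text
clock: 14.45
position: [0.564, 0.0682, 0.208]
ee_rot: [-0.164, -3.137, 0.0]
force: [-0.6, 0.2, 0.2]
width: 0.004
gripper_force: 0.0
```

```bash
python3 caps.py
```

```text
top
blob 132 [264.7 159.4] world [ 0.6531 -0.0505] station mm [84.5  1. ]
blob 41 [237.5 200.6] world [0.5488 0.0269] station mm [-27.4  66.9]
side
blob 60 [251.1 185.4] world [0.5564 0.016 ] station mm [-18.6  56.8]
blob 17 [295.2 201.9] world [ 0.6419 -0.1108] station mm [ 79.9 -60.1]
t 14.55 TCP [0.56405789 0.06591441 0.20815332] tipstation [-16.3 107.3] 0.1427 yaw_y [ 0.108  0.994 -0.001] F [ 0.  -0.6 -0.4]
```

Converted, 0.03 m is 0.6, 0.0225 m is 0.45.

run_rows(rows={"sx":[0,0,0,0,0,0,0,0,0,0],"sy":[0,0,0,-0.24,-0.24,-0.24,-0.24,-0.24,-0.2,-0.16],"sz":[0.6,0.45,0,0,0,0,0,0,0,0],"rz":[0,0,0,0,0,0,0,0,0,0],"jaw":[0,0,0,0,0,0,0,0,0,0]})

```text
clock: 15.55
position: [0.5562, -0.0116, 0.1562]
ee_rot: [0.17, 3.136, 0.001]
force: [-0.1, 3.5, 5.0]
width: 0.008
gripper_force: 2.8
```

run_rows(rows={"sx":[0,0,0,0,0,0,0],"sy":[0,0.6,0.6,0.2,0.8,0.8,0],"sz":[0,0,0,-1,0,0,0],"rz":[0,0,0,0,0,0,0],"jaw":[0,0,0,0,0,0,0]})

```text
clock: 16.25
position: [0.5715, 0.1455, 0.2044]
ee_rot: [-0.156, -3.137, -0.005]
force: [0.2, -0.7, -0.2]
width: 0.008
gripper_force: 0.0
```

```bash
python3 caps.py
```

```text
top
blob 132 [264.7 159.4] world [ 0.6531 -0.0505] station mm [84.5  1. ]
blob 133 [263.2 197.3] world [ 0.5526 -0.0391] station mm [-16.5   1.6]
side
blob 34 [254.9 162.3] world [0.6204 0.126 ] station mm [ 33.3 173. ]
blob 65 [257.8 197.9] world [ 0.5498 -0.0476] station mm [-18.4  -7.1]
blob 18 [295.2 201.8] world [ 0.6423 -0.1104] station mm [ 80.2 -59.7]
t 16.35 TCP [0.5714088  0.13928271 0.20409772] tipstation [-16.9 181. ] 0.1386 yaw_y [ 0.105  0.995 -0.001] F [ 0.4 -0.9  0.3]
```

Converted, -0.035 m is -0.7, 0.03 m is 0.6.

run_rows(rows={"sx":[0.46,0.46,0,0,0,0,0,0,0,0],"sy":[-0.4,-0.7,-0.7,-0.7,-0.7,-0.4,0,0,0,0],"sz":[0,0,0,0,0,0,0,0.6,0.36,0],"rz":[0,0,0,0,0,0,0,0,0,0],"jaw":[0,0,0,0,0,0,0,0,0,0]})

```text
clock: 17.35
position: [0.5051, -0.036, 0.1547]
ee_rot: [-0.17, -3.132, 0.001]
force: [-0.4, -1.0, -0.4]
width: 0.006
gripper_force: 0.0
```

```bash
python3 caps.py|tail -1
```

```text
t 17.45 TCP [ 0.50664991 -0.03601346  0.15684672] tipstation [-62.6  -0.2] 0.0913 yaw_y [ 0.108  0.994 -0.   ] F [ 0.6 -1.   0.2]
```

Converted, -0.01 m is -0.2, 0.001 m is 0.02.

run_rows(rows={"sx":[-0.2,-0.2,-0.2,-0.2,-0.2,-0.2,-0.2,-0.2,-0.2,-0.2],"sy":[0,0,0,0,0,0,0,0,0,0],"sz":[0.02,0,0,0,0,0,0,0,0,0],"rz":[0,0,0,0,0,0,0,0,0,0],"jaw":[0,0,0,0,0,0,0,0,0,0]})

```text
clock: 18.45
position: [0.6071, -0.0468, 0.1557]
ee_rot: [-0.169, -3.137, -0.0]
force: [-0.3, -0.9, -0.4]
width: 0.008
gripper_force: 0.1
```

run_rows(rows={"sx":[-0.2,-0.18,0,0],"sy":[0,0,0,0],"sz":[0,0,0,0],"rz":[0,0,0,0],"jaw":[0,0,0,0]})

```text
clock: 18.85
position: [0.6251, -0.0488, 0.1556]
ee_rot: [-0.17, -3.137, 0.0]
force: [-0.6, 0.3, -0.4]
width: 0.003
gripper_force: 0.0
```

run_rows(rows={"sx":[0.6,0.6,0.4,0.2,0,0,0],"sy":[0,0,-0.4,-0.8,-0.8,0,0],"sz":[0,0,-1,-0.4,0,0,0],"rz":[0,0,0,0,0,0,0],"jaw":[0,0,0,0,0,0,0]})

```text
clock: 19.55
position: [0.5271, -0.137, 0.2195]
ee_rot: [0.173, 3.137, 0.0]
force: [0.2, 0.5, -0.4]
width: 0.002
gripper_force: 0.0
```

Run:
```python
from h import *
a=cams.get_image('top')['image'];b=cams.get_image('side')['image']
f=lambda x:cv2.resize(x,(390,390),interpolation=cv2.INTER_CUBIC)
cv2.imwrite('pics/6.png',np.hstack([f(a[130:240,205:315]),f(b[140:250,215:325])]))
```

```bash
python3 caps.py
```

```text
top
blob 129 [264.7 159.6] world [ 0.6526 -0.0505] station mm [84.1  1. ]
blob 161 [210.3 179.4] world [0.6098 0.0938] station mm [ 26.1 139.9]
side
blob 17 [295.2 201.9] world [ 0.6419 -0.1108] station mm [ 79.9 -60.1]
t 19.75 TCP [ 0.52789099 -0.13476918  0.21892065] tipstation [-31.  -96.1] 0.1534 yaw_y [0.106 0.994 0.001] F [-0.3  0.1  1. ]
```

View pics/6.png

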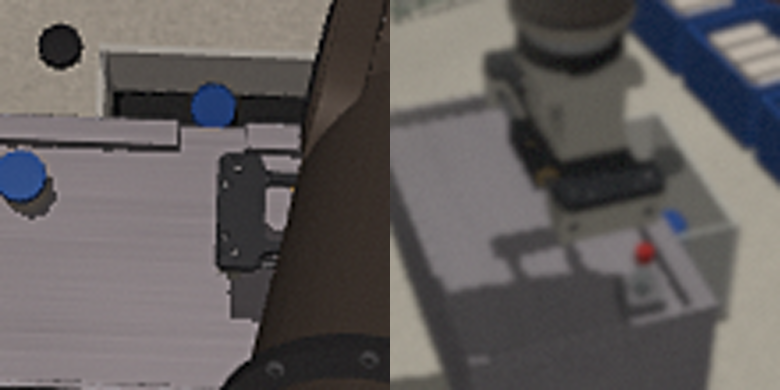

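The tray is clear of caps. I'll withdraw the arm high and away so both cameras see the slot before handing in.

Converted, -0.04 m is -0.8, 0.035 m is 0.7.

run_rows(rows={"sx":[0.2,0.2,0.2,0.2,0.2,0.2,0.2,0.2,0.2,0],"sy":[0.4,0.6,0.7,0.7,0.7,0.7,0.7,0.7,0.7,0],"sz":[-0.8,-0.8,0,0,0,0,0,0,0,0],"rz":[0,0,0,0,0,0,0,0,0,0],"jaw":[0,0,0,0,0,0,0,0,0,0]})

```text
clock: 20.75
position: [0.4684, 0.1726, 0.2981]
ee_rot: [-0.155, -3.137, -0.003]
force: [-0.3, -0.1, -0.3]
width: 0.002
gripper_force: 0.0
```

Run:
```python
from caps import *
a=cams.get_image('top');b=cams.get_image('side')
for n,p in(('top',a),('side',b)):
  for d in det(p,'cap_a')+det(p,'jar')+det(p,'stand'):print(n,d[0],(st(d[1])*1000).round(),d[1][2],d[2])
f=lambda x:cv2.resize(x,(398,398),interpolation=cv2.INTER_CUBIC)
cv2.imwrite('pics/7.png',np.hstack([f(a['image'][130:200,230:300]),f(b['image'][155:225,260:330])]))
caps(a);caps(b)
```

```text
top 0.63 [106.  -3.] 0.0427 [266. 158.]
top 0.43 [154. 126.] 0.0121 [221. 143.]
top 0.78 [ 15. 136.] 0.138 [210. 180.]
top 0.6 [-19.  -6.] 0.0846 [266. 199.]
top 0.58 [  13. -130.] 0.1069 [315. 187.]
side 0.22 [ 14. 126.] 0.1227 [254. 165.]
side 0.59 [ 15. 125.] 0.1231 [254. 165.]
side 0.36 [-32. -53.] 0.0882 [259. 211.]
side 0.48 [  13. -139.] 0.1045 [284. 223.]
blob 129 [264.7 159.6] world [ 0.6526 -0.0505] station mm [84.1  1. ]
blob 162 [210.2 179.4] world [0.6098 0.0939] station mm [ 26.2 140. ]
blob 49 [254.5 161.8] world [0.6203 0.1294] station mm [ 32.9 176.4]
blob 17 [295.2 201.9] world [ 0.6419 -0.1108] station mm [ 79.9 -60.1]
```

View pics/7.png

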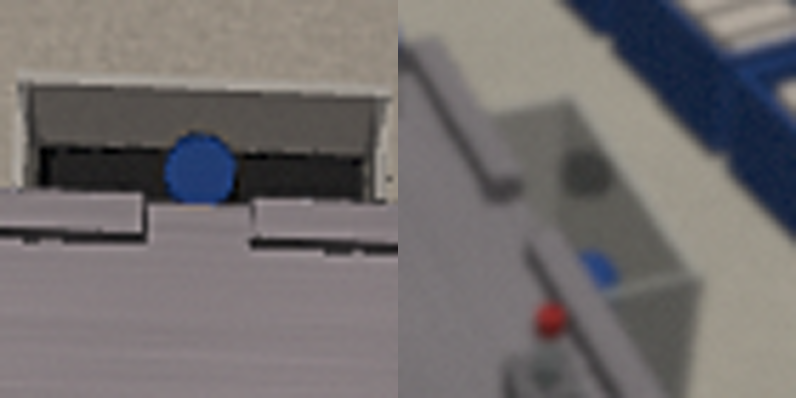

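Both views show the tray empty, with the stack low in the slot (top (265,160), side (296,202), z≈0.04). The jar and stand haven't moved and the arm is touching nothing, so I'm handing in.

```bash
python3 -c "
from cell import workorder
print(workorder.sign_off())"
```

```text
the job is handed in; nothing more can be done
None
```

I pushed all three blue caps through the gate into the slot one at a time and handed the job in at about 21 s. The sign-off returned no verdict. The final images show an empty tray, the top cap well below the tray floor with the other two hidden from view, and the jar and stand where they were.

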